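Refit the push rivet of the cooling unit's fan cover

ROBOT

A 6-joint arm with a two-finger parallel gripper is mounted at the origin on a cart in front of the work surface, level with it; the furniture and walls round the work are solid. World frame = base frame: x ahead of the robot, y to its left, z up, the work surface at z = 0. Lengths are in m, angles in rad, forces in N, time in s.
With the tool pointing down it reaches from about 0.35 to 0.85 m from the base axis. Payload 8.1 kg.
Tool frame: the origin (TCP) lies at the very end of the fingers, on their centre line; the grasp point (between the pads) lies 19 mm behind it; z points along the fingers, y is the line along which they close (so a half turn about z gives the same grasp; the last joint's range is limited). The gripper opens to 93 mm and grips with 3 to 60 N. Pads are 15 mm wide; open, the fingers measure 128 mm over their backs; the gripper's body (75 mm by 188 mm) begins 65 mm behind the grasp point.
Start: joints at [-1.322, 0.13, 1.488, -0, 1.523, -0.085], TCP at [0.197, -0.567, 0.192] pointing down, gripper open.
Joint ranges: [-2.96, 2.96], [-0.89, 2.26], [0.02, 2.5], [-1.34, 4.48], [0, 2.73], [-2.66, 2.66]. Speed limits (rad/s): [2.39, 2.39, 2.79, 3.14, 3.14, 3.14].

INTERFACE

Orientations are given as a rotation vector (axis times angle).
In Python, from plant import monitor, eyes, ticket gives the robot as it stands.
- The arm moves only by the tool arm_command, never from a script. Its argument "deltas" is a list that holds one entry, the list of rows, each a list of 6 numbers: the shift along the world's x, y, z in cm, then the turn, a rotation vector about the world's x, y, z in degrees. In form: [[[tx, ty, tz, rx, ry, rz], ...]]. A call has 1 to 12 rows; each row shifts and turns the commanded pose from where the row before left it; what a row does not reach is not made up. A row lasts 1/12 s, in which the tool goes at most 41.7 mm and 7.16 degrees, less where a joint would pass 70% of its speed; a pose out of reach is approached as far as the arm can. A call is refused whole if a number of a shift passes 4.17 or a number of a turn 7.16, either way. A call with a gripper value outside its range is refused whole. "gripper" is the opening, from -1 (shut) to 1 (fully open), set as the call begins (left out, the last holds). The fingers move at their own pace and stop on an object; "squeeze" is the grip in N (left out, the last holds). Time passes only in rows, so rows that do not move let the fingers close. It gives the time, the measured TCP pose, the force, the opening and the grip force at its end, in the units of the state.
- monitor.read_state(): the state, without advancing time (a new reading comes with each control period).
- eyes.read_camera(name): name is "scene" or "side" or "wrist"; returns the picture (420x560x3 uint8, blue, green, red); there is no depth.
- eyes.camera_model(name): a dict with "fx", "fy", "cx", "cy" (pixels), "rvec" (rotation vector, rad) and "tvec" (3), from world to camera coordinates, as OpenCV has them. Camera axes: x right, y down, z forward; pixel columns grow to the right and rows downward; lengths in m; the calibration is good to about 2 mm. A picture is of the moment at which its call begins: read the wrist's pose just before it. camera_model takes no time and is no camera call; for the wrist camera it gives the pose at the moment of the call.
- ticket.close_job(): hands the job in; it is judged then, once.
The state is a dict: "t": time; "q": joint angles; "dq": joint speeds; "joint_torque": joint torques, N m; "tool_pos": TCP position; "orientation": TCP orientation; "force": force on the tool from outside, world axes, zero at the start; "wrist_torque": the same for the moment, N m; "opening": finger opening in m; "gripper_force": force on a finger pad.
Only numpy, scipy, OpenCV 4.12 (cv2) and the standard library are available. Lean on these libraries where they do the work, as an engineer would, in place of code of your own. Each camera call takes 0.05 s, during which the arm holds its last target. There are 200 camera calls.

TASK

The fan cover of the cool box's cooling unit is only hooked in at the back; its front edge stands up on the springy foam seal. Take the push rivet whose centre pin stands up out of the small caddy, put it through the slot at the cover's front edge and the hole of the sliding clip under it, down to its flange, and then press its pin home, flush with the rivet's head, so that the cover stays shut by itself. The clip stands anywhere along the slot, so feel for its hole; press the rivet only as hard as it needs, for the plastic cracks if it is leant on (about 30 N), and leave the pinless rivet and the other things where they are.

Things in the scene. Friction and masses are not known exactly. Their poses are not given: they have to be found in the camera images.
- rivet: The good push rivet (pin up), black, upright in an end hole of the caddy. Origin: centre of the flange's underside, z up. Flange 32 mm across, 2 mm thick; above it a round head 20.6 mm across (grip here) up to 10.5 mm over the origin. Below, two blunt prongs, together 9 mm across, 17 mm long; pressing the pin spreads them to 16 mm, which locks the rivet. 26 g
- pin (a joint): How far the rivet's centre pin is pressed down, m: 0 standing up, 0.009 flush with the head (hard stop). It needs about 9 N to start, about 13 N near the end as the prongs spread, meets a hard stop, and stays where it is left
- pin_top (a point): Middle of the top of the rivet's centre pin, a disc 13.5 mm across: 19.5 mm above the rivet's origin when it stands up, 10.5 mm (flush with the head) when home
- cover_hole (a point): Middle of the slot near the front edge of the fan cover, at the cover's top face; slot 12 (x) by 34 mm (y); z is the cover's normal, y along the slot. Cover 3 mm thick, flat for 17 mm around. Under it, its top 3 mm below that of the shut cover, a 4 mm clip plate with the rivet's 10.5 mm round hole, up to 12 mm off either way along the slot (not measured); free below
- cover (a joint): Angle of the cover about its back edge, 117 mm behind the slot, rad: 0 shut; about 0.055 at the start, the foam seal holding the slot 6 to 7 mm up. Pushing it shut at the slot takes about 4 N, then it meets the hard housing; let go, it springs up again unless a set rivet holds it (within 1 to 2 mm)
- unit: The cooling unit, a grey plastic housing with vents, 150 (x) by 130 (y) by 60 mm high, fixed on the table. Origin: centre of its underside; -x is its front, where the slot is. On top the white cover with a round fan grille; the top face of the shut cover is 63 mm above the origin
- caddy: Grey plastic fastener caddy, 40 (x) by 128 (y) by 26 mm high, fixed, with three 12 mm holes in a row along its y axis, 42 mm apart. Origin: centre of its underside. The two rivets stand in the end holes, flanges on its top
- shell: A spent push rivet like the good one but without a centre pin (open recess in its head), in the other end hole of the caddy. Leave it there. Origin: centre of the flange's underside
- forceps: Steel forceps, 15 x 129 x 9 mm, lying on the table; a bystander. Origin: centre of its underside
- tally_counter: Hand tally counter, 62 x 47 x 21 mm, lying on the table; a bystander. Origin: centre of its underside
- marker_pen: Marker pen, 17 x 135 x 16 mm, lying on the table; a bystander. Origin: centre of its underside
There are look-alikes about, which are no part of the job. What is shaped like the rivet but purple is not meant.

How it is judged:
On the way, in this order (a step that is already met when the one before it is completed fails the run):
1. the rivet sits in the cover's slot down to its flange (within 2 mm), its pin still standing up (horizontal distance between rivet and cover_hole below 0.015 m and z of rivet in the frame of cover_hole between -0.0025 and 0.002 m and angle between the z axis of rivet and the z axis of cover_hole, either way round below 0.12 rad and value of joint pin below 0.003 m), for 0.2 s.
2. the pin is pressed flush (within 1.5 mm) with the rivet seated and the cover shut (horizontal distance between rivet and cover_hole below 0.015 m and z of rivet in the frame of cover_hole between -0.0025 and 0.002 m and angle between the z axis of rivet and the z axis of cover_hole, either way round below 0.12 rad and value of joint pin above 0.0075 m and value of joint cover below 0.02 rad), for 0.1 s.
At the end, for the whole second after the job is handed in: The rivet is in the cover's slot (15 mm of its middle), its flange on the cover (2 mm), square to it (0.12 rad), its pin flush with its head (1.5 mm), and the cover stays shut by itself (under 0.02 rad, about 2 mm at the slot), all at rest (all of step 2 and linear speed of rivet below 0.02 m/s); the robot touches nothing.
It fails at once if the rivet is pressed against the cooling unit with more than 30 N (contact force between rivet and unit above 30 N).
It fails at once if the fingers or arm press on the cooling unit itself with more than 30 N (contact force between any of the arm, the fingers and unit above 30 N).
It fails at once if the pinless rivet is taken out or moved by more than 15 mm (distance of shell from where it was at the start of the episode above 0.015 m).
It fails at once if a bystander (forceps, tally counter, marker pen) is moved by more than 30 mm (distance of any of forceps, tally_counter, marker_pen from where it was at the start of the episode above 0.03 m).
It also fails if it takes over 64 s, if anything falls off the work surface, if the arm or the gripper's body presses on something with over 40 N, if the wrist force passes 120 N, or if a joint passes its speed limit or range.

## Working session

There is one attempt and no reset: what is moved stays moved. The work goes in short steps, Python scripts to look and compute and a tool call to move; the robot and the scene stay as the last step left them, time stands still between calls to the robot, and variables do not carry over. Pictures are saved under pics/ and viewed, at most 10 in all, crops included, and the job is handed in when it is done.

Besides the shell and the picture viewer there is one more tool, called by a JSON object that holds its "method" and its "body", one argument or row to a line. arm_command: Moves the arm, as the interface text tells. Its arguments: {"type":"object","properties":{"deltas":{"type":"array"},"gripper":{"type":"number"},"squeeze":{"type":"number"}},"required":["deltas"]}

```bash
mkdir -p pics; cat > h.py <<'E'
import numpy as np, cv2
from plant import monitor, eyes, ticket
def cam(n):
    m=eyes.camera_model(n); R=cv2.Rodrigues(np.array(m["rvec"],float))[0]; t=np.array(m["tvec"],float).ravel()
    return m,R,t
def ray(c,u,v):
    m,R,t=c; d=R.T@np.array([(u-m["cx"])/m["fx"],(v-m["cy"])/m["fy"],1]); return -R.T@t,d/np.linalg.norm(d)
def onz(c,u,v,z):
    o,d=ray(c,u,v); return o+d*(z-o[2])/d[2]
def proj(c,p):
    m,R,t=c; q=R@np.array(p)+t; return m["fx"]*q[0]/q[2]+m["cx"], m["fy"]*q[1]/q[2]+m["cy"]
def tri(c1,p1,c2,p2):
    o1,d1=ray(c1,*p1);o2,d2=ray(c2,*p2)
    A=np.stack([d1,-d2],1);s=np.linalg.lstsq(A,o2-o1,rcond=None)[0]
    a=o1+s[0]*d1;b=o2+s[1]*d2;return (a+b)/2,np.linalg.norm(a-b)
E
python3 - <<'E'
from h import *
print(monitor.read_state())
ims=[]
for n in ("scene","side","wrist"):
    im=eyes.read_camera(n); cv2.imwrite(f"pics/{n}0.png",im); c=cam(n); print(n,c[0]["fx"],c[0]["cx"],c[0]["cy"],-c[1].T@c[2])
E
```

```text
{'t': 0.0, 'q': array([-1.32238835e+00,  1.31093419e-01,  1.48924410e+00, -1.00110412e-05,
        1.52301396e+00, -8.54126592e-02]), 'dq': array([ 1.13559611e-03, -6.84858240e-05, -8.83579847e-04,  2.51082841e-04,
        2.47046767e-03, -2.39693842e-04]), 'joint_torque': array([ 2.56606509e-04, -5.59838033e+01, -4.91753769e+01,  7.69857410e-02,
        3.55616072e-02, -1.46170992e-04]), 'tool_pos': array([ 0.19645459, -0.56628911,  0.19074728]), 'orientation': array([-3.09620529e+00, -5.21642549e-01,  2.40429800e-04]), 'force': array([ 0.14788109,  0.51788466, -0.09855712]), 'wrist_torque': array([ 0.01086462, -0.01920222,  0.01938271]), 'gripper_force': 0.0, 'opening': 0.09323644881641062}
scene 395.1106387476145 280.21210222723397 206.65783002027433 [ 0.02704339 -0.56823178  0.52851777]
side 441.2806021817308 275.0718526997422 209.0642597887576 [ 0.46967688 -0.81507122  0.50392872]
wrist 293.97763086560605 275.1577688505143 206.89069630314 [ 0.26357154 -0.54412056  0.38365848]
```

View pics/scene0.png

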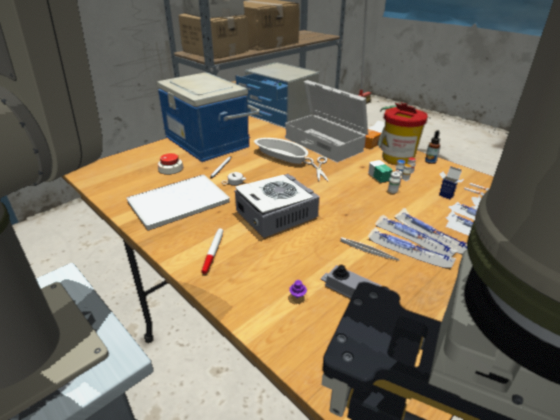

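View pics/side0.png

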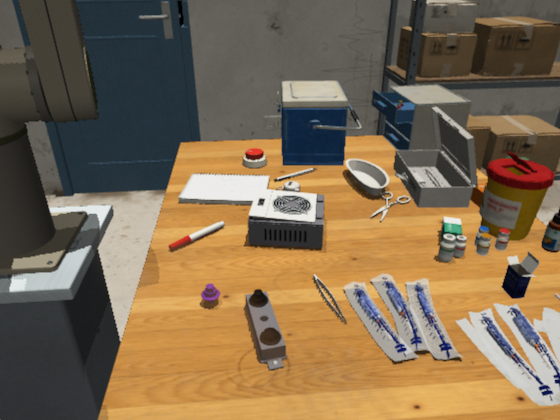

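The scene view shows the cooling unit at (277,205), the purple look-alike at (298,290) and the caddy at (345,280), partly hidden by the gripper. In the side view the caddy is at (265,325). Its black rivets are at (259,298) and (270,337), the purple one is at (210,295), and the unit's slot is at about (262,202). I need an enlarged crop to tell which black rivet has the standing pin.

```bash
python3 - <<'E'
from h import *
s=cv2.imread("pics/side0.png"); w=cv2.imread("pics/wrist0.png")
a=cv2.resize(s[280:380,235:302],(400,600),interpolation=cv2.INTER_CUBIC)
b=cv2.resize(s[185:255,240:330],(400,300),interpolation=cv2.INTER_CUBIC)
c=cv2.resize(w,(400,300))
cv2.imwrite("pics/comp1.png",np.hstack([a,np.vstack([b,c])]))
E
```

```text
(no output)
```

View pics/comp1.png

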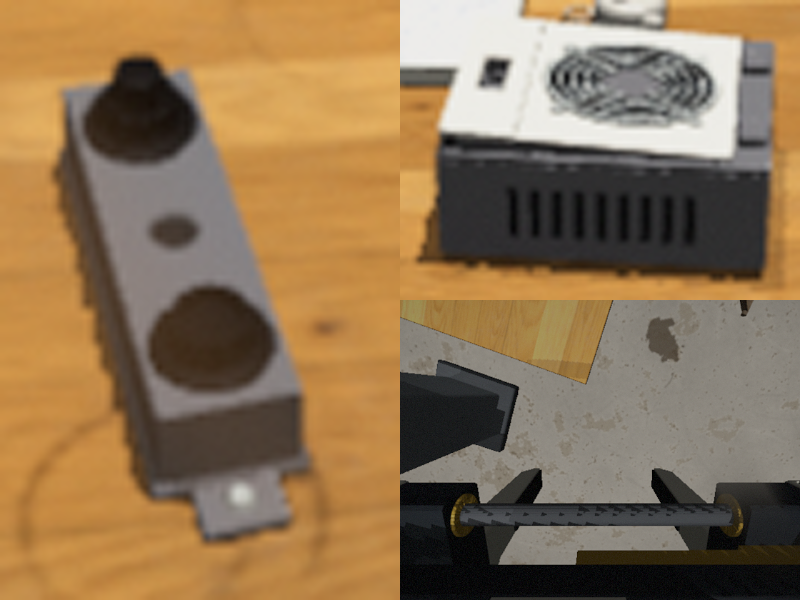

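Candidates in the side view are black (258,291), black (270,337) and purple (210,295). The crop shows a pin standing up on the far black one at (258,291), so that is the good rivet. (270,337) has no pin and is the shell; the purple one is not meant.

```bash
python3 - <<'E'
from h import *
S=cam("side"); f=lambda x,y:(235+x/400*67,280+y/6); g=lambda x,y:(240+x*.225,185+y*70/300)
print("pin",onz(S,*f(138,65),.0455),"flange",onz(S,*f(139,125),.027),"hole",onz(S,*f(174,231),.026),"shell fl",onz(S,*f(211,345),.027))
print("slot",onz(S,*g(94,73),.0695))
for n,p,z in (("FR front-right top",(40,138),.066),("back right",(335,155),.063),("front left",(58,22),.066),("back left",(345,38),.063)): print(n,onz(S,*g(*p),z))
st=monitor.read_state(); R=cv2.Rodrigues(st["orientation"])[0]; print(R)
c=cam("wrist"); print(R.T@(-c[1].T@c[2]-st["tool_pos"]), R.T@c[1].T)
E
```

```text
pin [ 0.4858253  -0.25620918  0.0455    ] flange [ 0.48547619 -0.25883912  0.027     ] hole [ 0.49245276 -0.2995572   0.026     ] shell fl [ 0.49896375 -0.34112981  0.027     ]
slot [0.50590746 0.00240366 0.0695    ]
FR front-right top [ 0.47850911 -0.0528114   0.066     ]
back right [ 0.60809852 -0.07597136  0.063     ]
front left [0.49142338 0.0671953  0.066     ]
back left [0.63238203 0.04061576 0.063     ]
[[ 9.44793665e-01  3.27665694e-01 -3.50292810e-04]
 [ 3.27665854e-01 -9.44792614e-01  1.41592284e-03]
 [ 1.32995282e-04 -1.45253393e-03 -9.99998936e-01]]
[ 0.07070668  0.00065371 -0.19274409] [[ 4.33694974e-04 -9.67923637e-01 -2.51244195e-01]
 [ 9.99999904e-01  4.35737905e-04  4.74992638e-05]
 [ 6.35009591e-05 -2.51244191e-01  9.67923733e-01]]
```

{"method": "arm_command", "body": {
  "deltas": [
    [[2.63,2.82,-0.5,0,0,-2.6],[2.63,2.82,-0.5,0,0,-2.6],[2.63,2.82,-0.5,0,0,-2.6],[2.63,2.82,-0.5,0,0,-2.6],[2.63,2.82,-0.5,0,0,-2.6],[2.63,2.82,-0.5,0,0,-2.6],[2.63,2.82,-0.5,0,0,-2.6],[2.63,2.82,-0.5,0,0,-2.6],[2.63,2.82,-0.5,0,0,-2.6],[2.63,2.82,-0.5,0,0,-2.6],[2.63,2.82,-0.5,0,0,-3],[0,0,0,0,0,0]]
  ],
  "gripper": 0.1
}}

```text
t: 1.15
tool_pos: [0.4888, -0.251, 0.1353]
orientation: [-3.127, 0.268, 0.0]
force: [0.2, 0.5, -0.5]
opening: 0.0512
gripper_force: 0.0
```

```bash
python3 - <<'E'
from h import *
st=monitor.read_state(); print(st["t"],st["tool_pos"],st["orientation"],st["opening"],st["q"])
c=cam("wrist"); im=eyes.read_camera("wrist"); cv2.imwrite("pics/w1.png",im)
np.savez("w1.npz",m=c[0],R=c[1],t=c[2])
print(proj(c,st["tool_pos"]),proj(c,(.4858,-.2562,.0455)),proj(c,(.4858,-.2562,.026)))
E
```

```text
1.15 [ 0.48884756 -0.25098628  0.13528624] [-3.12697594e+00  2.67774467e-01  4.41760674e-04] 0.051191602586099824 [-0.5696163   0.0291728   1.69868328  0.00270928  1.415463    1.17160912]
(np.float64(275.1404488485798), np.float64(235.91958038452478)) (np.float64(281.2012878728588), np.float64(206.50408487173883)) (np.float64(280.90730090385233), np.float64(201.87808794933738))
```

View pics/w1.png

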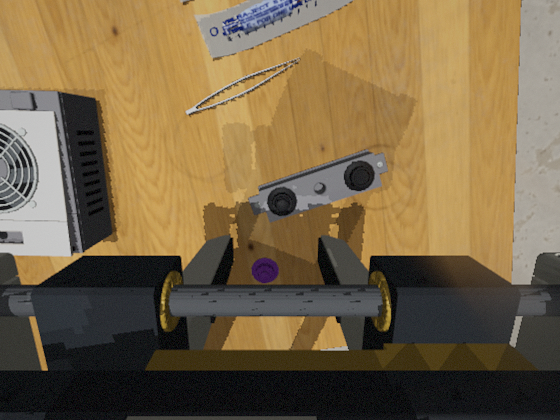

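The wrist view shows the good rivet (raised pin top) at about (281,201), the shell at (359,176), the purple one at (265,270), and the cover slot at the left edge near (8,238). Next I measure the rivet.

```bash
python3 - <<'E'
from h import *
im=cv2.imread("pics/w1.png"); d=np.load("w1.npz",allow_pickle=True); c=(d["m"].item(),d["R"],d["t"])
g=im.max(2)
for th in (45,55,65):
    n,l,s,ce=cv2.connectedComponentsWithStats((g<th).astype(np.uint8))
    for (x0,y0) in ((281,201),(359,176)):
        w=l[y0-10:y0+10,x0-10:x0+10]; k=np.bincount(w[w>0]).argmax()
        pts=np.argwhere(l==k)[:,::-1].astype(np.float32); (u,v),r=cv2.minEnclosingCircle(pts)
        print(th,(u,v),r,ce[k],s[k],onz(c,u,v,.028), "centroid",onz(c,*ce[k],.03))
cv2.imwrite("pics/c2.png",np.hstack([cv2.resize(im[176:226,250:310],(400,333),interpolation=2)]))
E
```

```text
45 (281.3775634765625, 201.13265991210938) 14.498394966125488 [281.74239351 202.28397566] [267 189  29  27 493] [ 0.48699328 -0.25686899  0.028     ] centroid [ 0.48618937 -0.25708741  0.03      ]
45 (358.5128173828125, 175.88461303710938) 15.325439453125 [359.35423729 176.99491525] [344 161  30  30 590] [ 0.49991265 -0.33917797  0.028     ] centroid [ 0.49902455 -0.33940688  0.03      ]
55 (281.3888854980469, 201.1666717529297) 14.505308151245117 [281.58006536 201.6127451 ] [267 187  29  29 612] [ 0.48695509 -0.25687467  0.028     ] centroid [ 0.48692831 -0.25703869  0.03      ]
55 (358.9444580078125, 175.94444274902344) 15.627918243408203 [358.73206442 175.76573939] [344 161  30  30 683] [ 0.49977644 -0.33960753  0.028     ] centroid [ 0.50038847 -0.33890725  0.03      ]
65 (281.5224609375, 201.3988800048828) 14.610575675964355 [281.52671756 201.33129771] [267 187  30  29 655] [ 0.48668436 -0.25697166  0.028     ] centroid [ 0.4872353  -0.25703339  0.03      ]
65 (358.9444580078125, 175.94444274902344) 15.627918243408203 [358.60734463 175.50706215] [344 161  30  30 708] [ 0.49977644 -0.33960753  0.028     ] centroid [ 0.50067407 -0.33880847  0.03      ]
```

View pics/c2.png

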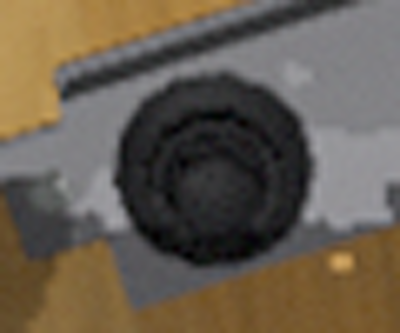

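The crop confirms the raised pin disc in the middle, so this is the good rivet. I go down over it.

{"method": "arm_command", "body": {
  "deltas": [
    [[-0.2,-0.6,-1.0,0,0,0],[0,0,-2.0,0,0,0],[0,0,-2.0,0,0,0],[0,0,-2.0,0,0,0],[0,0,-2.0,0,0,0],[0,0,-1.0,0,0,0],[0,0,-0.5,0,0,0],[0,0,0,0,0,0],[0,0,0,0,0,0]]
  ]
}}

```text
t: 1.95
tool_pos: [0.4839, -0.2636, 0.0323]
orientation: [3.129, -0.272, 0.001]
force: [-0.1, 0.8, 0.1]
opening: 0.051
gripper_force: 0.0
```

```bash
python3 - <<'E'
from h import *
st=monitor.read_state(); print(st["t"],st["tool_pos"],st["force"],st["opening"])
E
```

```text
1.95 [ 0.48387382 -0.26356805  0.03233761] [-0.05513165  0.7973195   0.10108204] 0.05103156122379752
```

{"method": "arm_command", "body": {
  "deltas": [
    [[0.3,0.65,0,0,0,0],[0,0,0,0,0,0],[0,0,-0.25,0,0,0],[0,0,0,0,0,0],[0,0,0,0,0,0]]
  ]
}}

```text
t: 2.37
tool_pos: [0.4871, -0.2561, 0.0294]
orientation: [3.13, -0.27, 0.0]
force: [-0.3, 0.5, -0.2]
opening: 0.0514
gripper_force: 0.0
```

```bash
python3 - <<'E'
from h import *
st=monitor.read_state(); print(st["t"],st["tool_pos"],st["force"],st["opening"])
c=cam("wrist"); im=eyes.read_camera("wrist"); s=eyes.read_camera("side"); cv2.imwrite("pics/w2.png",im)
P=[.4869,-.257,.0455]
print(proj(c,st["tool_pos"]),proj(c,P),proj(cam("side"),P))
cv2.imwrite("pics/c3.png",np.hstack([cv2.resize(im[160:300,175:375],(400,280),interpolation=2),cv2.resize(s[255:353,200:340],(400,280),interpolation=2)]))
E
```

```text
2.3667 [ 0.48705594 -0.25607037  0.02940161] [-0.32101774  0.46721214 -0.2421141 ] 0.05138887291043713
(np.float64(275.139560793044), np.float64(235.88232041946736)) (np.float64(276.5883666436691), np.float64(244.5687492028431)) (np.float64(258.8073963000825), np.float64(291.10904410341186))
```

View pics/c3.png

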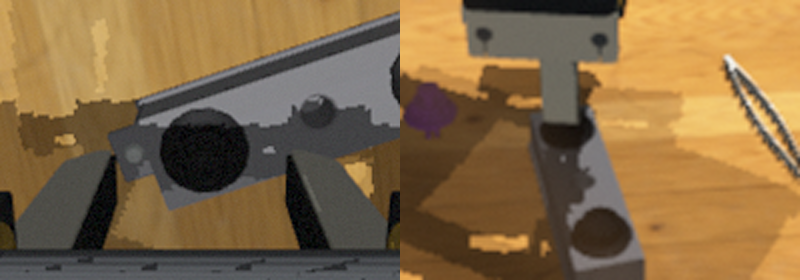

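The rivet's flange is centred between the fingers in the wrist crop, at about (277,235) in the full picture. I close the gripper on the head.

{"method": "arm_command", "body": {
  "deltas": [
    [[0,0,0,0,0,0],[0,0,0,0,0,0],[0,0,0,0,0,0],[0,0,0,0,0,0],[0,0,0,0,0,0],[0,0,0,0,0,0],[0,0,0,0,0,0],[0,0,0,0,0,0]]
  ],
  "gripper": -1,
  "squeeze": 25
}}

```text
t: 3.13
tool_pos: [0.4869, -0.2562, 0.0292]
orientation: [-3.13, 0.27, -0.0]
force: [-0.1, -0.0, 1.0]
opening: 0.0027
gripper_force: 0.0
```

```bash
python3 - <<'E'
from h import *
st=monitor.read_state(); print(st["t"],st["tool_pos"],st["force"],st["opening"],st["gripper_force"])
im=eyes.read_camera("wrist"); s=eyes.read_camera("side"); cv2.imwrite("pics/w3.png",im)
cv2.imwrite("pics/c4.png",np.hstack([cv2.resize(im[160:300,175:375],(400,280),interpolation=2),cv2.resize(s[255:353,200:340],(400,280),interpolation=2)]))
E
```

```text
3.1333 [ 0.48689518 -0.25619855  0.02922719] [-0.13789212 -0.0416979   1.02139797] 0.002732541676995112 0.0
```

View pics/c4.png

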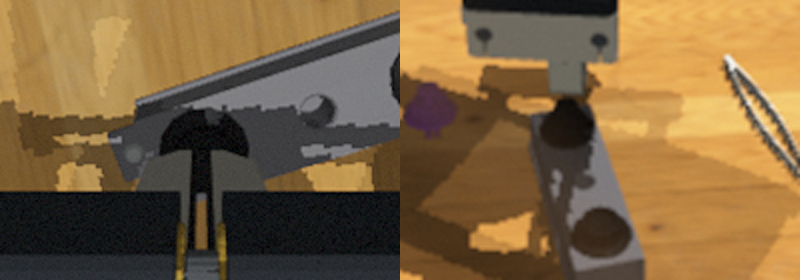

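```bash
python3 - <<'E'
from h import *
S=cam("side"); W=cam("wrist"); cr=lambda p:((p[0]-200)/.35+400,(p[1]-255)/.35); cw=lambda p:((p[0]-175)*2,(p[1]-160)*2)
for n,p in (("open tip .029",(.487,-.285,.029)),("open tip .045",(.487,-.285,.045)),("closed tip .029",(.487,-.256,.029)),("closed .045",(.487,-.256,.0455)),("near face closed .0455",(.487,-.262,.0455)),("pintop",(.487,-.257,.0455)),("flange",(.487,-.257,.028)),("fl front",(.4715,-.26,.028)),("fl back",(.5025,-.254,.028))): print(n,cr(proj(S,p)),cw(proj(W,p)))
E
```

```text
open tip .029 (np.float64(571.6133675254802), np.float64(159.48428808831522)) (np.float64(282.3898147125685), np.float64(137.89082096138662))
open tip .045 (np.float64(570.8998732350506), np.float64(137.0078702177193)) (np.float64(289.11395951350175), np.float64(154.12353954099615))
closed tip .029 (np.float64(568.8472093108517), np.float64(124.76753559655225)) (np.float64(199.75937161954562), np.float64(151.39667740548163))
closed .045 (np.float64(568.1063223373678), np.float64(102.01656101553552)) (np.float64(199.6679801210314), np.float64(169.21040350839337))
near face closed .0455 (np.float64(568.663320538324), np.float64(108.907340778222)) (np.float64(218.12191326207608), np.float64(166.21898230010805))
pintop (np.float64(568.1985847339322), np.float64(103.15796480106006)) (np.float64(202.74006077356728), np.float64(168.7124128010836))
flange (np.float64(568.9837130821171), np.float64(127.28741823648859)) (np.float64(202.58334319501353), np.float64(149.94506935760506))
fl front (np.float64(541.941412298854), np.float64(132.47040442714885)) (np.float64(218.30117765869159), np.float64(189.0987914636916))
fl back (np.float64(595.7488380618513), np.float64(122.1575561632465)) (np.float64(186.28806561038823), np.float64(109.3529145245493))
```

The fingers closed above the rivet without touching it. The pictures put the real fingertips about 20–25 mm above the reported TCP. The rivet has not moved, so I open again and go down in force-checked steps to feel for the caddy top at z = 26 mm.

{"method": "arm_command", "body": {
  "deltas": [
    [[0,0,0,0,0,0],[0,0,0,0,0,0],[0,0,0,0,0,0],[0,0,0,0,0,0],[0,0,0,0,0,0],[0,0,-0.5,0,0,0],[0,0,-0.4,0,0,0],[0,0,-0.3,0,0,0],[0,0,0,0,0,0]]
  ],
  "gripper": 0.1
}}

```text
t: 3.98
tool_pos: [0.4861, -0.2557, 0.0159]
orientation: [-3.129, 0.27, 0.003]
force: [0.1, -0.5, 0.1]
opening: 0.0506
gripper_force: 0.0
```

```bash
python3 - <<'E'
from h import *
st=monitor.read_state(); print(st["t"],st["tool_pos"],st["force"],st["opening"],st["gripper_force"])
s=eyes.read_camera("side");sc=eyes.read_camera("scene"); im=eyes.read_camera("wrist")
cv2.imwrite("pics/c5.png",np.hstack([cv2.resize(im[160:300,175:375],(400,280),interpolation=2),cv2.resize(s[255:353,200:340],(400,280),interpolation=2)]))
E
```

```text
3.9833 [ 0.4860622  -0.25565063  0.01591566] [ 0.11944289 -0.45373472  0.14042084] 0.050603843896471476 0.0
```

View pics/c5.png

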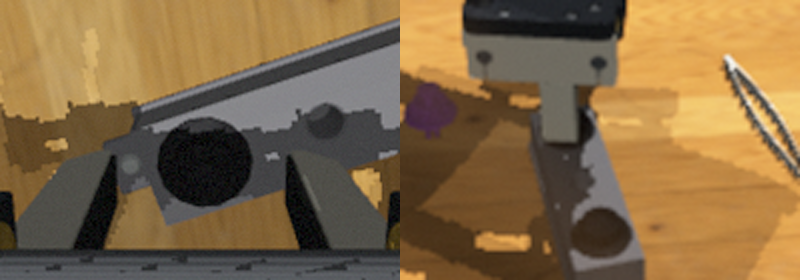

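The left (wrist) crop shows the rivet's flange at (204,162), still ahead of and below the fingertips at row 150. There is no contact force even though the TCP already reads below the caddy top, so the tip offset is real. I keep going down, feeling for the caddy.

{"method": "arm_command", "body": {
  "deltas": [
    [[0,0,-0.3,0,0,0],[0,0,-0.3,0,0,0],[0,0,0,0,0,0],[0,0,0,0,0,0]]
  ]
}}

```text
t: 4.47
tool_pos: [0.4866, -0.256, 0.0109]
orientation: [-3.13, 0.27, 0.001]
force: [-0.0, 0.0, 0.5]
opening: 0.0515
gripper_force: 0.0
```

{"method": "arm_command", "body": {
  "deltas": [
    [[0,0,-0.2,0,0,0],[0,0,0,0,0,0],[0,0,0,0,0,0]]
  ]
}}

```text
t: 4.72
tool_pos: [0.4868, -0.2561, 0.0091]
orientation: [-3.13, 0.27, 0.0]
force: [0.0, -0.6, -0.7]
opening: 0.0513
gripper_force: 0.0
```

{"method": "arm_command", "body": {
  "deltas": [
    [[0,0,-0.15,0,0,0],[0,0,0,0,0,0],[0,0,0,0,0,0]]
  ]
}}

```text
t: 4.97
tool_pos: [0.4868, -0.2561, 0.0076]
orientation: [-3.13, 0.27, 0.0]
force: [-0.9, -0.6, 1.4]
opening: 0.0508
gripper_force: 0.0
```

{"method": "arm_command", "body": {
  "deltas": [
    [[0,0,-0.1,0,0,0],[0,0,0,0,0,0],[0,0,0,0,0,0]]
  ]
}}

```text
t: 5.22
tool_pos: [0.4869, -0.2562, 0.0067]
orientation: [-3.13, 0.27, 0.0]
force: [-0.2, -0.2, -0.1]
opening: 0.0511
gripper_force: 0.0
```

{"method": "arm_command", "body": {
  "deltas": [
    [[0,0,-0.1,0,0,0],[0,0,0,0,0,0],[0,0,0,0,0,0]]
  ]
}}

```text
t: 5.47
tool_pos: [0.4868, -0.2561, 0.0056]
orientation: [-3.13, 0.27, 0.0]
force: [0.8, -0.4, -0.9]
opening: 0.0511
gripper_force: 0.0
```

{"method": "arm_command", "body": {
  "deltas": [
    [[0,0,-0.1,0,0,0],[0,0,0,0,0,0],[0,0,0,0,0,0]]
  ]
}}

```text
t: 5.72
tool_pos: [0.4868, -0.2561, 0.0046]
orientation: [-3.13, 0.27, 0.0]
force: [-0.2, 0.5, 0.1]
opening: 0.0512
gripper_force: 0.0
```

{"method": "arm_command", "body": {
  "deltas": [
    [[0,0,-0.1,0,0,0],[0,0,0,0,0,0],[0,0,0,0,0,0]]
  ]
}}

```text
t: 5.97
tool_pos: [0.4868, -0.2561, 0.0036]
orientation: [-3.13, 0.27, 0.0]
force: [0.4, 0.4, 0.6]
opening: 0.0515
gripper_force: 0.0
```

{"method": "arm_command", "body": {
  "deltas": [
    [[0,0,-0.1,0,0,0],[0,0,0,0,0,0],[0,0,0,0,0,0]]
  ]
}}

```text
t: 6.22
tool_pos: [0.4868, -0.2562, 0.0026]
orientation: [-3.13, 0.27, 0.0]
force: [-0.9, -0.3, -0.5]
opening: 0.051
gripper_force: 0.0
```

{"method": "arm_command", "body": {
  "deltas": [
    [[0,0,-0.1,0,0,0],[0,0,0,0,0,0],[0,0,0,0,0,0]]
  ]
}}

```text
t: 6.47
tool_pos: [0.4868, -0.2561, 0.0016]
orientation: [-3.13, 0.27, 0.0]
force: [0.5, 0.1, 0.7]
opening: 0.0512
gripper_force: 0.0
```

{"method": "arm_command", "body": {
  "deltas": [
    [[0,0,-0.1,0,0,0],[0,0,0,0,0,0],[0,0,0,0,0,0]]
  ]
}}

```text
t: 6.72
tool_pos: [0.4868, -0.2561, 0.0006]
orientation: [-3.13, 0.27, 0.0]
force: [-0.6, 0.1, 0.7]
opening: 0.0514
gripper_force: 0.0
```

{"method": "arm_command", "body": {
  "deltas": [
    [[0,0,0,0,0,0],[0,0,0,0,0,0],[0,0,0,0,0,0],[0,0,0,0,0,0],[0,0,0,0,0,0],[0,0,0,0,0,0],[0,0,0,0,0,0]]
  ],
  "gripper": -1,
  "squeeze": 10
}}

```text
t: 7.3
tool_pos: [0.4874, -0.2564, 0.0014]
orientation: [3.13, -0.27, 0.002]
force: [-0.3, -0.1, 5.7]
opening: 0.02
gripper_force: 10.8
```

Gripped: the opening is 20 mm on a 20.6 mm head, with the tips resting on the flange. The tip offset is therefore about 26.6 mm. I firm up the grip and lift.

{"method": "arm_command", "body": {
  "deltas": [
    [[0,0,0,0,0,0],[0,0,0,0,0,0],[0,0,0.1,0,0,0],[0,0,0.5,0,0,0],[0,0,1,0,0,0],[0,0,1.5,0,0,0],[0,0,2.5,0,0,0],[0,0,2.5,0,0,0],[0,0,2.5,0,0,0],[0,0,0,0,0,0],[0,0,0,0,0,0]]
  ],
  "squeeze": 30
}}

```text
t: 8.22
tool_pos: [0.4883, -0.2571, 0.1095]
orientation: [3.128, -0.27, 0.006]
force: [-0.3, 0.1, -1.2]
opening: 0.0197
gripper_force: 30.6
```

```bash
python3 - <<'E'
from h import *
st=monitor.read_state(); print(st["t"],st["tool_pos"],st["force"],st["opening"],st["gripper_force"])
s=eyes.read_camera("side"); cv2.imwrite("pics/s6.png",s); S=cam("side")
# is hole empty? dark fraction near the caddy end
print(proj(S,(.487,-.257,.026)), s[280:310:3,259].tolist())
# slot: dark in white cover
g=s.min(2); 
for th in (90,120):
  n,l,sg,ce=cv2.connectedComponentsWithStats((g[190:220,245:285]<th).astype(np.uint8))
  for k in range(1,n): print(th,sg[k]+np.array([245,190,0,0,0]),ce[k]+[245,190])
E
```

```text
8.2167 [ 0.48833621 -0.25711671  0.10952531] [-0.34099318  0.07214121 -1.1679834 ] 0.019667590467920305 30.612467592582107
(np.float64(259.1752931041422), np.float64(300.50312450087745)) [[73, 143, 202], [40, 79, 115], [59, 121, 175], [81, 162, 224], [77, 132, 178], [60, 61, 64], [54, 55, 60], [56, 57, 63], [123, 122, 126], [121, 122, 127]]
90 [245 190  36  18 580] [262.54310345 197.5637931 ]
90 [283 202   2   2   3] [283.33333333 202.66666667]
90 [282 208   1   1   1] [282. 208.]
90 [284 210   1   1   1] [284. 210.]
90 [266 213   8   7  44] [269.25       215.79545455]
90 [276 219   5   1   5] [278. 219.]
120 [ 245  190   39   30 1035] [261.84830918 204.0589372 ]
120 [283 201   2   4   6] [283.5 202.5]
120 [280 207   5   3   7] [282.28571429 208.28571429]
120 [284 210   1   1   1] [284. 210.]
```

{"method": "arm_command", "body": {
  "deltas": [
    [[-0.4,3.36,0,0,0,0],[-0.4,3.36,0,0,0,0],[-0.4,3.36,0,0,0,0],[-0.4,3.36,0,0,0,0],[-0.4,3.36,0,0,0,0],[-0.4,3.36,0,0,0,0],[-0.4,3.36,0,0,0,0],[-0.4,3.36,0,0,0,0],[0,0,0,0,0,0],[0,0,0,0,0,0],[0,0,0,0,0,0],[0,0,0,0,0,0]]
  ]
}}

```text
t: 9.27
tool_pos: [0.4545, 0.0116, 0.1061]
orientation: [3.129, -0.272, -0.002]
force: [0.1, -0.4, 0.3]
opening: 0.0192
gripper_force: 30.6
```

```bash
python3 - <<'E'
from h import *
st=monitor.read_state(); print(st["t"],st["tool_pos"],st["orientation"],st["force"],st["opening"])
c=cam("wrist"); im=eyes.read_camera("wrist"); cv2.imwrite("pics/w7.png",im); np.savez("w7.npz",m=c[0],R=c[1],t=c[2])
p=proj(c,(.506,.0024,.0695)); print(p)
u,v=int(p[0]),int(p[1]); s=eyes.read_camera("side"); cv2.imwrite("pics/s7.png",s)
a=cv2.resize(im[v-50:v+50,u-66:u+67],(532,400),interpolation=2); 
b=cv2.resize(im[60:320,145:405],(260,260)); b=np.vstack([b,np.zeros((140,260,3),np.uint8)])
cv2.imwrite("pics/c7.png",np.hstack([a,b])); print(v-50,u-66)
E
```

```text
9.2667 [0.45453333 0.01163127 0.10606418] [ 3.12941267e+00 -2.71819034e-01 -1.97219930e-03] [ 0.10315451 -0.43063414  0.25511556] 0.01924348806920411
(np.float64(275.4932867645148), np.float64(155.46872120283507))
105 209
```

View pics/c7.png

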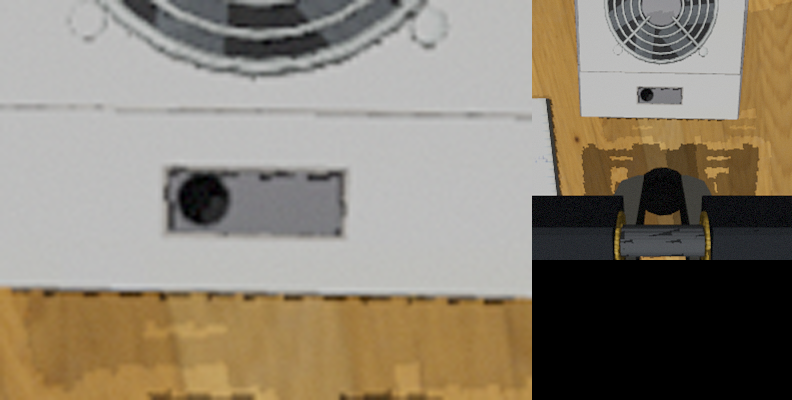

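The crop shows the slot spanning crop x 166–345, y 168–237. The clip's round hole is visible at crop (203,198), full-picture (259.7,154.5), on the slot's +y side. I compute its position and check the rivet in the grip.

```bash
python3 - <<'E'
from h import *
im=cv2.imread("pics/w7.png"); d=np.load("w7.npz",allow_pickle=True); c=(d["m"].item(),d["R"],d["t"])
g=im.max(2); n,l,s,ce=cv2.connectedComponentsWithStats((g[140:170,245:275]<40).astype(np.uint8))
k=l[154-140,259-245]; h=ce[k]+[245,140]; print("hole px",h,s[k])
for z in (.060,.0615): print("hole",z,onz(c,*h,z))
q=lambda x,y:(209+x/4,105+y/4)
C=[onz(c,*q(x,y),.0695) for x,y in ((166,168),(345,172),(345,237),(166,235))]; print("slot",np.mean(C,0)); e=C[0]-C[1]; print("len",np.linalg.norm(e),np.linalg.norm(C[0]-C[3]),"yaxis deg from y",np.degrees(np.arctan2(-e[0],e[1])))
# held rivet: dark front arc of flange
m=(g<28).astype(np.uint8)
st=np.array([.45453,.01163,.10606])
R=cv2.Rodrigues(np.array([3.12941,-.27182,-.00197]))[0]
fc=st+R@[0,0,-.0266]; print("exp flange centre px",proj(c,fc),"front",proj(c,fc+R@[.016,0,0]),"left/right",proj(c,fc+R@[0,.016,0]),proj(c,fc+R@[0,-.016,0]),"pin top",proj(c,fc+R@[0,0,-.0175]),"pin front",proj(c,fc+R@[.00675,0,-.0175]),"head front",proj(c,fc+R@[.0103,0,-.0085]))
for r in range(226,246,2):
  x=np.where(g[r,240:312]<32)[0]+240; print(r,(x.min(),x.max()) if len(x) else None,end=" ")
print(); print(g[220:262,275].tolist())
E
```

```text
hole px [258.875      153.91666667] [ 9  9 12 12 96]
hole 0.06 [0.50873003 0.01543886 0.06      ]
hole 0.0615 [0.50882993 0.01533764 0.0615    ]
slot [0.50609161 0.00442786 0.0695    ]
len 0.03426378666792522 0.01276100923907652 yaxis deg from y -11.159108893331162
exp flange centre px (np.float64(275.12932642087077), np.float64(251.13161660806622)) front (np.float64(275.1404742872426), np.float64(226.08115119508997)) left/right (np.float64(301.4591404505302), np.float64(251.1513029627818)) (np.float64(248.8029027338397), np.float64(251.1119327882522)) pin top (np.float64(275.0990964752067), np.float64(263.76305540477273)) pin front (np.float64(275.1039083640481), np.float64(252.3637932258487)) head front (np.float64(275.12264577401737), np.float64(240.26409803127737))
226 None 228 (np.int64(272), np.int64(279)) 230 (np.int64(264), np.int64(286)) 232 (np.int64(261), np.int64(290)) 234 (np.int64(258), np.int64(292)) 236 (np.int64(257), np.int64(293)) 238 (np.int64(257), np.int64(293)) 240 (np.int64(257), np.int64(293)) 242 (np.int64(256), np.int64(294)) 244 (np.int64(256), np.int64(294)) 
[121, 119, 118, 121, 120, 122, 124, 88, 10, 15, 18, 19, 10, 17, 12, 18, 16, 12, 11, 11, 12, 6, 24, 19, 9, 9, 7, 14, 7, 15, 17, 5, 14, 7, 19, 15, 20, 14, 16, 5, 15, 7]
```

{"method": "arm_command", "body": {
  "deltas": [
    [[1.8,0.12,0,0,0,0],[1.8,0.12,0,0,0,0],[1.87,0.13,0,0,0,0],[0,0,-1.5,0,0,0],[0,0,-1.5,0,0,0],[0,0,-1.0,0,0,0],[0,0,0,0,0,0],[0,0,0,0,0,0],[0,0,0,0,0,0]]
  ]
}}

```text
t: 10.12
tool_pos: [0.5099, 0.0159, 0.0674]
orientation: [3.13, -0.271, 0.001]
force: [1.0, -0.1, -0.5]
opening: 0.0193
gripper_force: 30.6
```

```bash
python3 - <<'E'
from h import *
st=monitor.read_state(); print(st["t"],st["tool_pos"],st["orientation"],st["force"],st["opening"])
E
```

```text
10.1167 [0.50994407 0.01591572 0.0674145 ] [ 3.12982716e+00 -2.71325525e-01  1.12844498e-03] [ 1.04747825 -0.0611158  -0.49150748] 0.019318408156727123
```

{"method": "arm_command", "body": {
  "deltas": [
    [[-0.04,-0.04,-0.3,0,0,0],[0,0,-0.3,0,0,0],[0,0,-0.3,0,0,0],[0,0,0,0,0,0],[0,0,0,0,0,0]]
  ]
}}

```text
t: 10.53
tool_pos: [0.509, 0.016, 0.0576]
orientation: [3.13, -0.27, -0.001]
force: [-0.3, 0.1, 0.3]
opening: 0.0197
gripper_force: 30.6
```

{"method": "arm_command", "body": {
  "deltas": [
    [[0,0,-0.2,0,0,0],[0,0,0,0,0,0],[0,0,0,0,0,0]]
  ]
}}

```text
t: 10.78
tool_pos: [0.5091, 0.0159, 0.0557]
orientation: [-3.13, 0.27, 0.0]
force: [-0.8, 0.3, -0.8]
opening: 0.0196
gripper_force: 30.6
```

{"method": "arm_command", "body": {
  "deltas": [
    [[0,0,-0.2,0,0,0],[0,0,0,0,0,0],[0,0,0,0,0,0]]
  ]
}}

```text
t: 11.03
tool_pos: [0.5091, 0.0159, 0.0536]
orientation: [-3.13, 0.27, 0.0]
force: [0.1, 0.3, 0.2]
opening: 0.0194
gripper_force: 30.6
```

{"method": "arm_command", "body": {
  "deltas": [
    [[0,-0.05,-0.1,0,0,0],[0,0,0,0,0,0],[0,0,0,0,0,0]]
  ]
}}

```text
t: 11.28
tool_pos: [0.5092, 0.0154, 0.0527]
orientation: [3.13, -0.27, -0.0]
force: [-0.2, 0.0, -0.7]
opening: 0.0191
gripper_force: 30.6
```

{"method": "arm_command", "body": {
  "deltas": [
    [[0,0,-0.1,0,0,0],[0,0,0,0,0,0],[0,0,0,0,0,0]]
  ]
}}

```text
t: 11.53
tool_pos: [0.5091, 0.0154, 0.0517]
orientation: [3.13, -0.27, -0.0]
force: [-0.8, -0.1, -0.1]
opening: 0.0194
gripper_force: 30.6
```

{"method": "arm_command", "body": {
  "deltas": [
    [[0,0,-0.1,0,0,0],[0,0,0,0,0,0],[0,0,0,0,0,0]]
  ]
}}

```text
t: 11.78
tool_pos: [0.5091, 0.0154, 0.0506]
orientation: [3.13, -0.27, -0.0]
force: [-0.0, 0.6, 0.1]
opening: 0.0192
gripper_force: 30.6
```

{"method": "arm_command", "body": {
  "deltas": [
    [[0,0,-0.1,0,0,0],[0,0,0,0,0,0],[0,0,0,0,0,0]]
  ]
}}

```text
t: 12.03
tool_pos: [0.5091, 0.0154, 0.0496]
orientation: [3.13, -0.27, -0.0]
force: [0.0, -0.1, -0.8]
opening: 0.0195
gripper_force: 30.6
```

{"method": "arm_command", "body": {
  "deltas": [
    [[0,0,-0.1,0,0,0],[0,0,-0.1,0,0,0],[0,0,0,0,0,0],[0,0,0,0,0,0]]
  ]
}}

```text
t: 12.37
tool_pos: [0.5091, 0.0154, 0.0476]
orientation: [-3.13, 0.27, 0.0]
force: [0.0, -0.2, -0.7]
opening: 0.0191
gripper_force: 30.6
```

{"method": "arm_command", "body": {
  "deltas": [
    [[0,0,-0.1,0,0,0],[0,0,-0.1,0,0,0],[0,0,0,0,0,0],[0,0,0,0,0,0]]
  ]
}}

```text
t: 12.7
tool_pos: [0.5091, 0.0154, 0.0456]
orientation: [3.13, -0.27, -0.0]
force: [0.2, 0.9, -0.4]
opening: 0.0193
gripper_force: 30.6
```

{"method": "arm_command", "body": {
  "deltas": [
    [[0,0,-0.1,0,0,0],[0,0,-0.1,0,0,0],[0,0,0,0,0,0],[0,0,0,0,0,0]]
  ]
}}

```text
t: 13.03
tool_pos: [0.5092, 0.0154, 0.0437]
orientation: [-3.13, 0.27, 0.0]
force: [-1.0, 0.2, -0.8]
opening: 0.0188
gripper_force: 30.6
```

{"method": "arm_command", "body": {
  "deltas": [
    [[0,0,-0.1,0,0,0],[0,0,-0.1,0,0,0],[0,0,0,0,0,0],[0,0,0,0,0,0]]
  ]
}}

```text
t: 13.37
tool_pos: [0.5091, 0.0154, 0.0417]
orientation: [-3.13, 0.27, 0.0]
force: [-0.8, 0.7, -0.5]
opening: 0.0191
gripper_force: 30.9
```

{"method": "arm_command", "body": {
  "deltas": [
    [[0,0,-0.1,0,0,0],[0,0,-0.05,0,0,0],[0,0,0,0,0,0],[0,0,0,0,0,0]]
  ]
}}

```text
t: 13.7
tool_pos: [0.5092, 0.0154, 0.0402]
orientation: [-3.13, 0.27, 0.0]
force: [-0.2, 0.3, 2.2]
opening: 0.0194
gripper_force: 31.2
```

{"method": "arm_command", "body": {
  "deltas": [
    [[0,0,-0.1,0,0,0],[0,0,0,0,0,0],[0,0,0,0,0,0]]
  ]
}}

```text
t: 13.95
tool_pos: [0.5092, 0.0154, 0.0392]
orientation: [-3.13, 0.27, -0.0]
force: [0.2, 0.9, 0.7]
opening: 0.0194
gripper_force: 31.3
```

{"method": "arm_command", "body": {
  "deltas": [
    [[0,0,-0.1,0,0,0],[0,0,0,0,0,0],[0,0,0,0,0,0]]
  ]
}}

```text
t: 14.2
tool_pos: [0.5092, 0.0154, 0.0384]
orientation: [-3.13, 0.27, -0.0]
force: [-2.1, 0.7, 3.6]
opening: 0.0192
gripper_force: 31.9
```

{"method": "arm_command", "body": {
  "deltas": [
    [[0,0,-0.1,0,0,0],[0,0,0,0,0,0],[0,0,0,0,0,0]]
  ]
}}

```text
t: 14.45
tool_pos: [0.5093, 0.0154, 0.0382]
orientation: [3.13, -0.27, 0.0]
force: [-6.0, -0.5, 11.4]
opening: 0.0192
gripper_force: 34.5
```

{"method": "arm_command", "body": {
  "deltas": [
    [[0,0,-0.05,0,0,0],[0,0,0,0,0,0],[0,0,0,0,0,0]]
  ]
}}

```text
t: 14.7
tool_pos: [0.5093, 0.0154, 0.0381]
orientation: [3.13, -0.27, 0.0]
force: [-8.5, 0.4, 15.9]
opening: 0.0195
gripper_force: 35.8
```

The hard stop is at TCP z = 0.0382, just where a seated rivet on a shut cover was predicted (0.0384). I ease up with the springing cover, then open.

{"method": "arm_command", "body": {
  "deltas": [
    [[0,0,0.1,0,0,0],[0,0,0.15,0,0,0],[0,0,0.15,0,0,0],[0,0,0.15,0,0,0],[0,0,0,0,0,0],[0,0,0,0,0,0]]
  ]
}}

```text
t: 15.2
tool_pos: [0.5094, 0.0154, 0.0423]
orientation: [3.13, -0.27, 0.001]
force: [0.7, 0.1, 1.3]
opening: 0.0197
gripper_force: 31.2
```

{"method": "arm_command", "body": {
  "deltas": [
    [[0,0,0,0,0,0],[0,0,0,0,0,0],[0,0,0,0,0,0],[0,0,0,0,0,0],[0,0,0,0,0,0]]
  ],
  "gripper": -0.1,
  "squeeze": 10
}}

```text
t: 15.62
tool_pos: [0.509, 0.0155, 0.042]
orientation: [-3.13, 0.27, 0.001]
force: [-0.0, -0.1, 0.6]
opening: 0.0415
gripper_force: 0.0
```

{"method": "arm_command", "body": {
  "deltas": [
    [[0,0,0.3,0,0,0],[0,0,0.7,0,0,0],[0,0,1.0,0,0,0],[0,0,1.0,0,0,0],[0,0,1,0,0,0],[-1.5,0.3,1,0,0,0],[-2,0.4,1,0,0,0],[-2,0.4,1,0,0,0],[0,0,0,0,0,0],[0,0,0,0,0,0],[0,0,0,0,0,0]]
  ]
}}

```text
t: 16.53
tool_pos: [0.4551, 0.0263, 0.1131]
orientation: [-3.13, 0.27, -0.003]
force: [0.2, 0.9, -0.1]
opening: 0.0422
gripper_force: 0.0
```

```bash
python3 - <<'E'
from h import *
st=monitor.read_state(); print(st["t"],st["tool_pos"],st["force"],st["opening"])
c=cam("wrist"); im=eyes.read_camera("wrist"); np.savez("w8.npz",m=c[0],R=c[1],t=c[2]); cv2.imwrite("pics/w8.png",im)
s=eyes.read_camera("side"); cv2.imwrite("pics/s8.png",s)
p=proj(c,(.509,.0155,.07)); print(p); u,v=map(int,p)
S=cam("side"); p2=proj(S,(.509,.0155,.075)); print(p2); x,y=map(int,p2)
cv2.imwrite("pics/c8.png",np.hstack([cv2.resize(im[v-50:v+50,u-50:u+50],(400,400),interpolation=2),cv2.resize(s[y-20:y+30,x-20:x+30],(400,400),interpolation=2)]))
print(v-50,u-50,y-20,x-20)
E
```

```text
16.5333 [0.45505223 0.02631787 0.11308899] [ 0.21663474  0.94852931 -0.08962618] 0.04218965674115303
(np.float64(277.0377871113695), np.float64(151.41089773754624))
(np.float64(262.19854622619675), np.float64(196.784750058724))
101 227 176 242
```

View pics/c8.png

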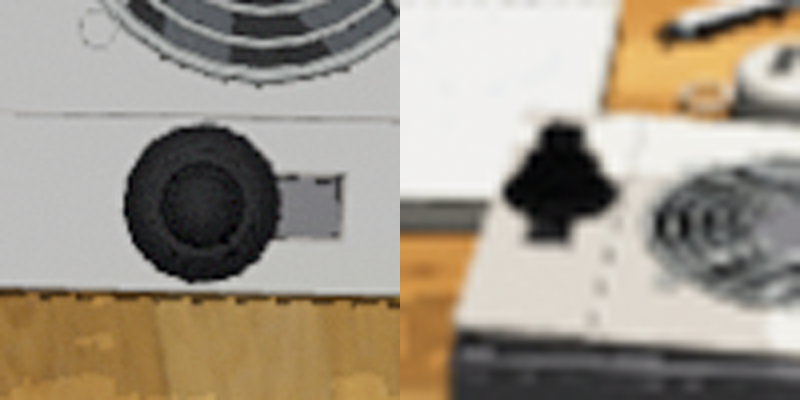

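In the wrist crop (left) the rivet sits with its flange flat on the cover and the pin up, centred at crop (202,203), full-picture (277.5,151.8). The side view agrees. Next I close the fingers and press the pin.

```bash
python3 - <<'E'
from h import *
d=np.load("w8.npz",allow_pickle=True); c=(d["m"].item(),d["R"],d["t"])
print(onz(c,227+202/4,101+203/4,.069), monitor.read_state()["tool_pos"])
E
```

```text
[0.50861026 0.01518941 0.069     ] [0.45462313 0.0262615  0.11218296]
```

{"method": "arm_command", "body": {
  "deltas": [
    [[0,0,0,0,0,0],[0,0,0,0,0,0],[0,0,0,0,0,0],[0,0,0,0,0,0],[0,0,0,0,0,0],[0,0,0,0,0,0]]
  ],
  "gripper": -1,
  "squeeze": 20
}}

```text
t: 17.13
tool_pos: [0.4542, 0.0264, 0.1121]
orientation: [3.13, -0.27, -0.0]
force: [0.5, 0.2, 0.8]
opening: 0.0064
gripper_force: 0.0
```

{"method": "arm_command", "body": {
  "deltas": [
    [[1.8,-0.37,0,0,0,0],[1.8,-0.37,0,0,0,0],[1.85,-0.38,0,0,0,0],[0,0,-1.5,0,0,0],[0,0,-1.5,0,0,0],[0,0,-1.2,0,0,0],[0,0,0,0,0,0],[0,0,0,0,0,0],[0,0,0,0,0,0],[0,0,0,0,0,0]]
  ]
}}

```text
t: 17.97
tool_pos: [0.5094, 0.0152, 0.0714]
orientation: [-3.13, 0.27, -0.003]
force: [0.2, 0.5, 0.3]
opening: 0.0006
gripper_force: 0.0
```

{"method": "arm_command", "body": {
  "deltas": [
    [[0,0,-0.3,0,0,0],[0,0,-0.2,0,0,0],[0,0,0,0,0,0],[0,0,0,0,0,0]]
  ]
}}

```text
t: 18.3
tool_pos: [0.5086, 0.0152, 0.0652]
orientation: [3.13, -0.27, -0.0]
force: [-1.1, 0.4, -0.6]
opening: 0.0003
gripper_force: 0.0
```

{"method": "arm_command", "body": {
  "deltas": [
    [[0,0,-0.15,0,0,0],[0,0,-0.15,0,0,0],[0,0,0,0,0,0],[0,0,0,0,0,0]]
  ]
}}

```text
t: 18.63
tool_pos: [0.5085, 0.0152, 0.062]
orientation: [-3.13, 0.27, 0.001]
force: [-0.7, -0.0, 0.2]
opening: 0.0003
gripper_force: 0.0
```

{"method": "arm_command", "body": {
  "deltas": [
    [[0,0,-0.15,0,0,0],[0,0,-0.15,0,0,0],[0,0,0,0,0,0],[0,0,0,0,0,0]]
  ]
}}

```text
t: 18.97
tool_pos: [0.5087, 0.0152, 0.0592]
orientation: [-3.13, 0.27, 0.0]
force: [0.0, 0.8, 0.8]
opening: 0.0002
gripper_force: 0.2
```

{"method": "arm_command", "body": {
  "deltas": [
    [[0,0,-0.1,0,0,0],[0,0,-0.1,0,0,0],[0,0,0,0,0,0],[0,0,0,0,0,0]]
  ]
}}

```text
t: 19.3
tool_pos: [0.5086, 0.0153, 0.0571]
orientation: [-3.13, 0.27, 0.0]
force: [-1.4, 0.4, 1.4]
opening: 0.0004
gripper_force: 0.7
```

{"method": "arm_command", "body": {
  "deltas": [
    [[0,0,-0.1,0,0,0],[0,0,-0.1,0,0,0],[0,0,0,0,0,0],[0,0,0,0,0,0]]
  ]
}}

```text
t: 19.63
tool_pos: [0.5086, 0.0153, 0.0555]
orientation: [-3.13, 0.27, 0.0]
force: [-2.8, 1.4, 5.1]
opening: 0.0004
gripper_force: 2.7
```

{"method": "arm_command", "body": {
  "deltas": [
    [[0,0,-0.1,0,0,0],[0,0,0,0,0,0],[0,0,0,0,0,0]]
  ]
}}

```text
t: 19.88
tool_pos: [0.5087, 0.0153, 0.0547]
orientation: [-3.13, 0.27, 0.0]
force: [-4.5, 0.3, 6.6]
opening: 0.0004
gripper_force: 3.7
```

{"method": "arm_command", "body": {
  "deltas": [
    [[0,0,-0.1,0,0,0],[0,0,0,0,0,0],[0,0,0,0,0,0]]
  ]
}}

```text
t: 20.13
tool_pos: [0.5086, 0.0153, 0.0537]
orientation: [-3.13, 0.27, 0.0]
force: [-5.2, 1.5, 7.9]
opening: 0.0006
gripper_force: 4.0
```

{"method": "arm_command", "body": {
  "deltas": [
    [[0,0,-0.1,0,0,0],[0,0,0,0,0,0],[0,0,0,0,0,0]]
  ]
}}

```text
t: 20.38
tool_pos: [0.5086, 0.0153, 0.0528]
orientation: [-3.13, 0.27, 0.0]
force: [-4.4, 0.1, 8.4]
opening: 0.0007
gripper_force: 4.2
```

{"method": "arm_command", "body": {
  "deltas": [
    [[0,0,-0.1,0,0,0],[0,0,-0.1,0,0,0],[0,0,0,0,0,0],[0,0,0,0,0,0]]
  ]
}}

```text
t: 20.72
tool_pos: [0.5086, 0.0153, 0.0508]
orientation: [-3.13, 0.27, 0.0]
force: [-5.5, 0.7, 8.6]
opening: 0.0004
gripper_force: 4.4
```

{"method": "arm_command", "body": {
  "deltas": [
    [[0,0,-0.1,0,0,0],[0,0,-0.1,0,0,0],[0,0,0,0,0,0],[0,0,0,0,0,0]]
  ]
}}

```text
t: 21.05
tool_pos: [0.5086, 0.0153, 0.0489]
orientation: [-3.13, 0.27, 0.0]
force: [-5.2, -0.4, 9.7]
opening: 0.0006
gripper_force: 4.6
```

{"method": "arm_command", "body": {
  "deltas": [
    [[0,0,-0.1,0,0,0],[0,0,0,0,0,0],[0,0,0,0,0,0]]
  ]
}}

```text
t: 21.3
tool_pos: [0.5086, 0.0152, 0.0479]
orientation: [-3.13, 0.27, 0.0]
force: [-6.0, 0.8, 10.2]
opening: 0.0007
gripper_force: 4.9
```

{"method": "arm_command", "body": {
  "deltas": [
    [[0,0,-0.1,0,0,0],[0,0,0,0,0,0],[0,0,0,0,0,0]]
  ]
}}

```text
t: 21.55
tool_pos: [0.5086, 0.0153, 0.0469]
orientation: [-3.13, 0.27, 0.0]
force: [-5.7, 0.9, 9.6]
opening: 0.0004
gripper_force: 5.1
```

{"method": "arm_command", "body": {
  "deltas": [
    [[0,0,-0.05,0,0,0],[0,0,0,0,0,0],[0,0,0,0,0,0]]
  ]
}}

```text
t: 21.8
tool_pos: [0.5087, 0.0153, 0.0467]
orientation: [-3.13, 0.27, 0.0]
force: [-6.8, 0.9, 11.4]
opening: 0.0003
gripper_force: 6.1
```

{"method": "arm_command", "body": {
  "deltas": [
    [[0,0,-0.05,0,0,0],[0,0,0,0,0,0],[0,0,0,0,0,0]]
  ]
}}

```text
t: 22.05
tool_pos: [0.5087, 0.0153, 0.0466]
orientation: [3.13, -0.27, -0.0]
force: [-9.2, 0.8, 15.5]
opening: 0.0002
gripper_force: 8.0
```

{"method": "arm_command", "body": {
  "deltas": [
    [[0,0,-0.05,0,0,0],[0,0,0,0,0,0],[0,0,0,0,0,0]]
  ]
}}

```text
t: 22.3
tool_pos: [0.5087, 0.0153, 0.0465]
orientation: [3.13, -0.27, -0.0]
force: [-11.8, 1.5, 19.9]
opening: 0.0006
gripper_force: 9.9
```

The force rose sharply at z = 0.0466 after about 9 mm of pin travel, which is the hard stop. I back off and check.

{"method": "arm_command", "body": {
  "deltas": [
    [[0,0,0.3,0,0,0],[0,0,0.7,0,0,0],[0,0,1.5,0,0,0],[0,0,2,0,0,0],[0,0,2,0,0,0],[-1.5,0.3,0.3,0,0,0],[-2,0.4,0,0,0,0],[-2,0.4,0,0,0,0],[0,0,0,0,0,0],[0,0,0,0,0,0],[0,0,0,0,0,0]]
  ]
}}

```text
t: 23.22
tool_pos: [0.4545, 0.0261, 0.1131]
orientation: [3.13, -0.27, 0.002]
force: [0.5, -0.7, -0.7]
opening: 0.0001
gripper_force: 0.0
```

```bash
python3 - <<'E'
from h import *
st=monitor.read_state(); print(st["t"],st["tool_pos"],st["force"])
s=eyes.read_camera("side"); cv2.imwrite("pics/s9.png",s)
S=cam("side"); old=cv2.imread("pics/s8.png")
for n,im in (("before",old),("after",s)):
    m=(im[176:226,242:292].max(2)<60).astype(np.uint8); k,l,sg,ce=cv2.connectedComponentsWithStats(m)
    i=l[200-176,262-242] or l[198-176,262-242]; print(n,sg[i]+np.array([242,176,0,0,0]))
for z0 in (.063,.0685):
  for h in (.0195,.0105): print(z0,h,proj(S,(.5087,.0153,z0+h)))
  print("flange front",proj(S,(.5087,-.0007,z0)))
w=eyes.read_camera("wrist"); c=cam("wrist"); g=w.max(2)
p=proj(c,(.5087,.0153,.065)); u,v=map(int,p); m=(g[v-40:v+40,u-40:u+40]<60).astype(np.uint8); k,l,sg,ce=cv2.connectedComponentsWithStats(m); i=l[40,40]
q=ce[i]+[u-40,v-40]; print("flange",sg[i],q,p,onz(c,*q,.065))
E
```

```text
23.2167 [0.45448401 0.02609222 0.1131024 ] [ 0.54263862 -0.7218718  -0.69324949]
before [255 192  14  14 113]
after [255 196  14  10  94]
0.063 0.0195 (np.float64(261.9842369648907), np.float64(193.67500529481404))
0.063 0.0105 (np.float64(262.0782674801705), np.float64(197.46325991913898))
flange front (np.float64(262.6331695450075), np.float64(205.39624649612355))
0.0685 0.0195 (np.float64(261.9263400174556), np.float64(191.3424818772538))
0.0685 0.0105 (np.float64(262.0209086225866), np.float64(195.15241479783344))
flange front (np.float64(262.5768559362522), np.float64(203.08600483309877))
flange [  22   21   38   39 1148] [276.56794425 150.45209059] (np.float64(276.81527056515074), np.float64(150.6731280013513)) [0.50890687 0.01546659 0.065     ]
```

```bash
python3 - <<'E'
from h import *
S=cam("side")
for z in (.0735,.079): print("head back edge",z,proj(S,(.5068,.0254,z)), "pin back edge +9",proj(S,(.5075,.0218,z+.009)))
for n in ("s8","s9"):
    g=cv2.imread(f"pics/{n}.png").max(2).astype(float)
    r=[]
    for u in range(252,300,4):
        col=g[208:235,u]; i=np.argmin(np.diff(col)); th=(col[:i+1].max()+col[i+3])/2
        j=np.where(col<130)[0]; j=j[j>3][0]; r.append(round(208+j-1+(col[j-1]-130)/(col[j-1]-col[j]),1))
    # front edge: along rows, first column white
    f=[]
    for v in range(205,215,2):
        row=g[v,235:262]; j=np.where(row>190)[0]; f.append(int(235+j[0]) if len(j) else None)
    print(n,r,f)
print("edge at slot's right front, z .063/.069",proj(S,(.5,-.055,.063)),proj(S,(.5,-.055,.0685)))
E
```

```text
head back edge 0.0735 (np.float64(260.9160317028077), np.float64(195.3406280517536)) pin back edge +9 (np.float64(261.2415931578224), np.float64(192.32021193723097))
head back edge 0.079 (np.float64(260.8559193575953), np.float64(193.0450964696252)) pin back edge +9 (np.float64(261.1819285310277), np.float64(189.99778799468035))
s8 [np.float64(216.8), np.float64(217.1), np.float64(217.4), np.float64(217.6), np.float64(218.3), np.float64(218.5), np.float64(218.7), np.float64(219.2), np.float64(199.0), np.float64(219.8), np.float64(210.8), np.float64(211.5)] [252, 241, 242, 239, 238]
s9 [np.float64(218.6), np.float64(218.5), np.float64(218.7), np.float64(218.8), np.float64(219.5), np.float64(219.7), np.float64(219.7), np.float64(220.0), np.float64(212.1), np.float64(210.8), np.float64(212.4), np.float64(211.0)] [253, 241, 242, 239, 238]
edge at slot's right front, z .063/.069 (np.float64(259.89153803400336), np.float64(218.52626031713083)) (np.float64(259.82381637682994), np.float64(216.12929214643523))
```

The cover's edge dropped to the shut position, measured at row 218.7 against 218.5 predicted. The rivet's top is at row 196, which fits a flush pin on a shut cover (195.3); a standing pin would show at 192.3. The arm is clear, so I hand in.

```bash
python3 -c "
from plant import ticket
print(ticket.close_job())"
```

```text
the job is handed in; nothing more can be done
None
```

I put the rivet through the slot and the clip's hole down to its flange and pressed its pin to the hard stop, and the camera measurements show the cover staying shut with the arm clear; the job is handed in at about 23 s, with no verdict returned.

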